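Send the date stamp through the pass box

TASK

Send the date stamp through the steel pass box to the other side without ever having both of its doors open. First feel that the inner door on the far side is really shut: press its upright tab to the left, in its closing direction, until it stands firm against its stop, and keep it firmly pressed there for a moment, even if it already looks shut. Then push the roof hatch fully open by its fin, stand the date stamp upright on the chamber floor and let go of it, and push the hatch fully shut again, leaving the other things on the table where they are.

Things in the scene. Friction and masses are not known exactly. Their poses are not given: they have to be found in the camera images.
- pass_box: Low stainless steel pass box (two-door transfer chamber) fixed to the table, 180 (x) x 340 (y) x 90 mm high; short clear screens, 90 mm high, stand beside its far face out to 230 mm either side of its middle. Origin: middle of its underside. Its x axis points away from the robot to the far side, y to the left along the box, z up; it may stand turned by up to 0.2 rad. The roof surface is 90 mm up. Two rails (up to 102 mm high, at x = +-82 mm) guide the roof hatch.
- chamber (a point): Point on the top of the chamber floor (4 mm above the table), straight below the middle of the roof opening; axes as the pass box. The opening, under the hatch, is 140 (x) x 148 (y) mm and lies in the left half of the roof, with its middle at y = +85 mm of the box; the chamber is 82 mm deep inside.
- hatch (a joint): The roof hatch (outer door): a clear plate 152 x 160 mm, 5 mm thick, top at 98 mm above the table. Opening in m: 0 = shut over the opening, 0.15 = fully open, slid in the box's -y direction (right) over the solid half of the roof. It slides with about 2 N of friction, stays where it is left and has hard stops at both ends.
- fin_mid (a point): Centre of the upright steel fin on the middle of the hatch, by which it is pushed: 80 mm (box x) x 12 mm (box y) x 45 mm high, reaching from 96 to 141 mm above the table. It moves with the hatch. Axes as the pass box.
- inner_door (a joint): The inner door: an upright steel sliding panel on the far (+x) face of the pass box. Opening in m: 0 = shut against its hard stop, growing as it slides in the box's -y direction (right), at most 0.07. It starts shut or up to 40 mm ajar, slides with about 1.5 N of friction and stays where it is left; there is no latch.
- tab_mid (a point): Centre of the inner door's upright steel tab, fixed to the door, which the fingers press: 34 mm (box x) x 12 mm (box y) x 60 mm high, reaching from 92 to 152 mm above the table, about 102 mm to the far side of the middle of the box. Pushing it in the box's +y direction (left) shuts the inner door.
- stamp_mid (a point): Date stamp standing upright on the table left or right of the pass box: black block 26 (x) x 44 (y) x 26 mm high, and above it a round red handle up to 26 mm across, up to 70 mm high in all; about 0.1 kg. This point is its centre, 35 mm above its underside; z along the handle.
- cup: Bystander: clear measuring cup, 55 mm across and 40 mm high, at the side of the pass box opposite the stamp. Origin: middle of its underside.
- timer: Bystander: round white kitchen timer, 66 mm across, 38 mm high, right of the pass box, beyond the stamp or cup. Origin: middle of its underside.
- label_roll: Bystander: roll of labels lying flat, 70 x 77 mm, 28 mm high, left of the pass box, beyond the stamp or cup. Origin: middle of its underside.
Things that resemble listed ones, but are neither listed nor needed, are in the scene too. Of the things like the part that bears stamp_mid, leave any that is purple or turquoise; of the rest the smaller one is meant.

How it is judged:
On the way, in this order (a step that is already met when the one before it is completed fails the run):
1. the fingers press the inner door with more than 2 N while the door is shut (within 3 mm of its stop) (contact force between the fingers and inner_door above 2 N and value of joint inner_door below 0.003 m), for 0.2 s.
2. the roof hatch is pushed open by at least 130 mm (value of joint hatch above 0.13 m), for 0.1 s.
3. the date stamp stands upright on the chamber floor, let go (x of stamp_mid in the frame of pass_box between -0.082 and 0.082 m and y of stamp_mid in the frame of pass_box between -0.16 and 0.16 m and z of stamp_mid in the frame of chamber between 0.028 and 0.042 m and angle between stamp_mid's own z axis and vertical below 0.15 rad and contact force between the fingers and date_stamp below 0.1 N), for 0.2 s.
4. the roof hatch is shut again (within 4 mm) (value of joint hatch below 0.004 m), for 0.1 s.
At the end, for the whole second after the job is handed in: The roof hatch and the inner door are both shut (within 4 mm of their stops) and the date stamp stands upright (within 0.15 rad), at rest on the chamber floor inside the pass box (value of joint each of hatch, inner_door below 0.004 m and x of stamp_mid in the frame of pass_box between -0.082 and 0.082 m and y of stamp_mid in the frame of pass_box between -0.16 and 0.16 m and z of stamp_mid in the frame of chamber between 0.028 and 0.042 m and angle between stamp_mid's own z axis and vertical below 0.15 rad and linear speed of date_stamp below 0.02 m/s); the robot touches nothing.
It fails at once if the roof hatch is open (more than 10 mm) while the inner door is not shut (more than 6 mm open) (value of joint hatch above 0.01 m and value of joint inner_door above 0.006 m).
It fails at once if a bystander is moved by more than 40 mm (distance of any of cup, timer, label_roll from where it was at the start of the episode above 0.04 m).
It also fails if it takes over 72 s, if anything falls off the work surface, if the arm or the gripper's body presses on something with over 40 N, if the wrist force passes 120 N, or if a joint passes its speed limit or range.

ROBOT

A 6-joint arm with a two-finger parallel gripper is mounted at the origin on a cart in front of the work surface, level with it; the furniture and walls round the work are solid. World frame = base frame: x ahead of the robot, y to its left, z up, the work surface at z = 0. Lengths are in m, angles in rad, forces in N, time in s.
With the tool pointing down it reaches from about 0.25 to 0.725 m from the base axis. Payload 4 kg.
Tool frame: the origin (TCP) lies midway between the tips of the shut fingers; the grasp point (between the pads) lies 19 mm behind it (bot.grasp_offset is the distance from the TCP to the grasp point, in m); z points along the fingers, y is the direction in which the jaws open and shut (so a half turn about z gives the same grasp; the last joint's range is limited). The gripper opens to 85 mm and grips with 20 to 120 N. Pads are 22 mm wide; open, the fingers measure 114 mm over their backs; the gripper's body (76 mm by 85 mm) begins 54 mm behind the grasp point. The pads swing forward as they close: fully open they stand 13 mm farther back than shut.
Start: joints at [-1.186, 0.241, 0.005, 1.335, 0, 1.571], TCP at [0.188, -0.463, 0.231] pointing down, gripper open.
Joint ranges: [-2.72, 2.72], [-1.05, 1.87], [-1.09, 1.28], [-1.99, 2.15], [-1.42, 1.44], [-3.14, 3.14]. Speed limits (rad/s): [2.79, 2.79, 3.14, 3.14, 3.14, 3.14].

INTERFACE

Orientations are given as a unit quaternion [x, y, z, w].
In Python, from workcell import sensors, optics, bot gives the robot as it stands.
- The arm moves only by the tool apply_moves, never from a script. Its argument "plan" is one flat list of numbers, 6 for each row, row after row: the shift along the tool's x, y, z in m, then the turn, a rotation vector about the tool's x, y, z in rad. In form: [tx, ty, tz, ax, ay, az, tx, ty, tz, ax, ay, az, ...]. A call has 1 to 12 rows; each row is the pose to reach, as a shift and turn from the pose commanded when the call began, along the tool's axes at that moment; what a row does not reach only later rows make up. A row lasts 1/12 s, in which the tool goes at most 41.7 mm and 7.16 degrees, less where a joint would pass 70% of its speed; a pose out of reach is approached as far as the arm can. A call with a gripper value outside its range is refused whole. "grip" is the finger opening in m, from 0 to 0.0854, set as the call begins (left out, the last holds). The fingers move at their own pace and stop on an object; the grip force is fixed at half the most. Time passes only in rows, so rows that repeat a pose let the fingers close. It gives the time, the measured TCP pose, the force and the opening at its end, in the units of the state.
- sensors.get_obs(): the state, without advancing time (a new reading comes with each control period).
- optics.camera(name): name is "side" or "top" or "wrist"; returns a dict with "pixels" (400x640x3 uint8, red, green, blue), "fx", "fy", "cx", "cy" (pixels), "pose" (4x4, takes a point from camera to world coordinates); the wrist camera has in their place "tool_from_camera" (4x4, takes a point from camera to tool coordinates, whose origin is the TCP and whose axes are the flange's). Camera axes: x right, y up, looking along -z (the intrinsics and any distortion apply to the point x, -y, -z); pixel columns grow to the right and rows downward; lengths in m; the calibration is good to about 2 mm. A picture is of the moment at which its call begins: read the wrist's pose just before it. There is no depth.
- bot.job_done(): hands the job in, once; it reports no verdict.
The state is a dict: "clock": time; "joint_pos": joint angles; "joint_vel": joint speeds; "tau": joint torques, N m; "eef_pos": TCP position; "tool_rot": TCP orientation; "ft_force": force on the tool from outside, world axes, zero at the start; "ft_torque": the same for the moment, N m; "grip_width": finger opening in m.
Only numpy, scipy, OpenCV 4.12 (cv2) and the standard library are available. Lean on these libraries where they do the work, as an engineer would, in place of code of your own. Each camera call takes 0.05 s, during which the arm holds its last target.

## Working session

There is one attempt and no reset: what is moved stays moved. The work goes in short steps, Python scripts to look and compute and a tool call to move; the robot and the scene stay as the last step left them, time stands still between calls to the robot, and variables do not carry over. Pictures are saved under pics/ and viewed, and the job is handed in when it is done.

Besides the shell and the picture viewer there is one more tool, called after "Request:" as name(argument=value, ...) on one line, values as JSON. apply_moves: Moves the arm, as the interface text tells. Its arguments: {"type":"object","properties":{"plan":{"type":"array","items":{"type":"number"}},"grip":{"type":"number"}},"required":["plan"]}

```bash
mkdir -p pics; ls
python3 - <<'E'
from workcell import sensors, optics, bot
import cv2
print(sensors.get_obs())
for n in ["side","top","wrist"]:
    c=optics.camera(n); cv2.imwrite(f"pics/{n}0.png",c["pixels"][:,:,::-1])
    print(n,{k:v for k,v in c.items() if k!="pixels"})
E
```

```text
pics
{'clock': 0.0, 'joint_pos': array([-1.18598955e+00,  2.41393132e-01,  3.69572475e-03,  1.33520689e+00,
       -4.69186027e-06,  1.57079971e+00]), 'joint_vel': array([-0.00031672,  0.00025536,  0.00178157, -0.00054981, -0.00088139,
        0.00031852]), 'tau': array([ 7.55815745e-05, -3.72320223e+01,  2.52407652e+01,  1.70721748e-02,
       -7.98132334e-06, -6.96140489e-06]), 'eef_pos': array([ 0.18744509, -0.46283451,  0.230412  ]), 'tool_rot': array([ 9.81547276e-01,  1.91216721e-01, -2.03845636e-04, -1.03408656e-03]), 'ft_force': array([ 0.41498338, -0.24149074,  0.74856845]), 'ft_torque': array([0.03301046, 0.02274971, 0.02536656]), 'grip_width': 0.08536955333369764}
side {'fx': 437.5710007603738, 'fy': 437.5710007603738, 'cx': 317.1372465836615, 'cy': 199.78080962425463, 'pose': array([[ 0.91690844,  0.25403751, -0.3078049 ,  0.03833709],
       [-0.39902719,  0.59802499, -0.69508518, -1.01952452],
       [ 0.00749731,  0.76015199,  0.64970204,  1.01323877],
       [ 0.        ,  0.        ,  0.        ,  1.        ]])}
top {'fx': 378.2963800762407, 'fy': 378.2963800762407, 'cx': 317.9239982600147, 'cy': 200.01352306168585, 'pose': array([[-0.01767558,  0.98512821, -0.17090928,  0.30264286],
       [-0.99984062, -0.01698613,  0.00549563, -0.03699524],
       [ 0.00251081,  0.17097918,  0.98527144,  1.19076761],
       [ 0.        ,  0.        ,  0.        ,  1.        ]])}
wrist {'fx': 337.24403554875, 'fy': 337.24403554875, 'cx': 325.78825488473325, 'cy': 200.37724360652305, 'tool_from_camera': array([[ 8.81953006e-04,  9.50326121e-01,  3.11254696e-01,
         8.00496393e-02],
       [ 9.99998946e-01, -1.19723029e-03,  8.21857929e-04,
         1.68673527e-03],
       [ 1.15367661e-03,  3.11253643e-01, -9.50326175e-01,
        -1.42067518e-01],
       [ 0.00000000e+00,  0.00000000e+00,  0.00000000e+00,
         1.00000000e+00]])}
```

View pics/top0.png

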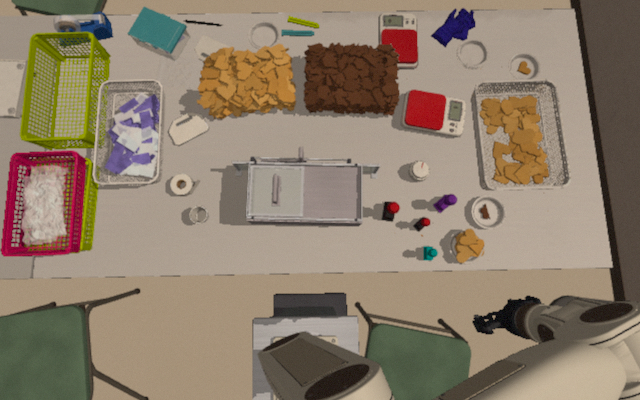

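View pics/side0.png

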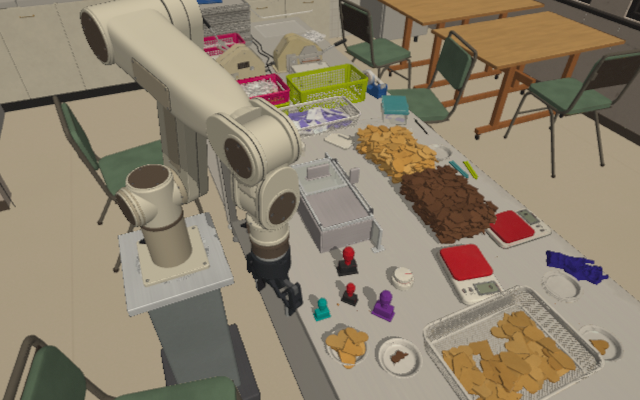

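View pics/wrist0.png

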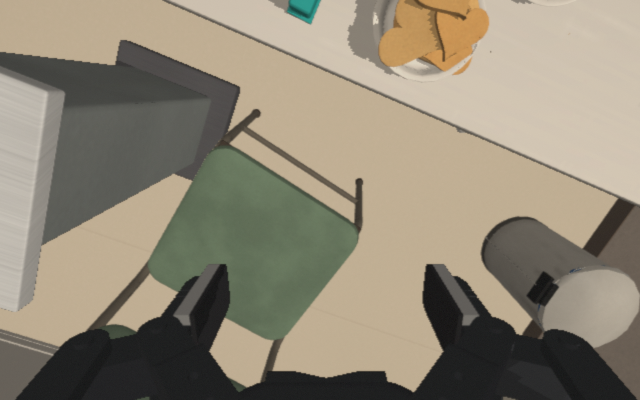

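The candidates in the top view are: red/black (390,210), red/black (422,223), purple (446,202) and turquoise (430,253). By the description I want the smaller red one, near (422,223). I'll crop to check it.

Run:
```python
import cv2
t=cv2.imread("pics/top0.png"); s=cv2.imread("pics/side0.png")
cv2.imwrite("pics/c1.png",cv2.resize(t[140:235,225:385],None,fx=5,fy=5,interpolation=cv2.INTER_CUBIC))
cv2.imwrite("pics/c2.png",cv2.resize(t[185:265,370:480],None,fx=6,fy=6,interpolation=cv2.INTER_CUBIC))
cv2.imwrite("pics/c3.png",cv2.resize(s[150:330,280:420],None,fx=3.3,fy=3.3,interpolation=cv2.INTER_CUBIC))
```

```text
(no output)
```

View pics/c1.png

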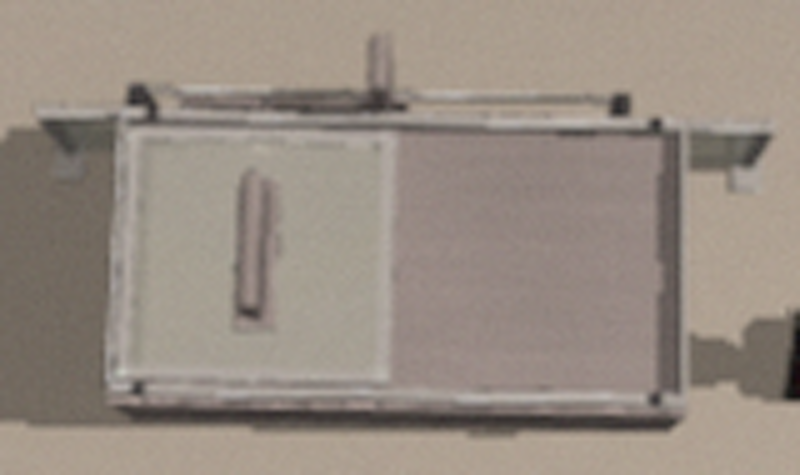

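View pics/c2.png

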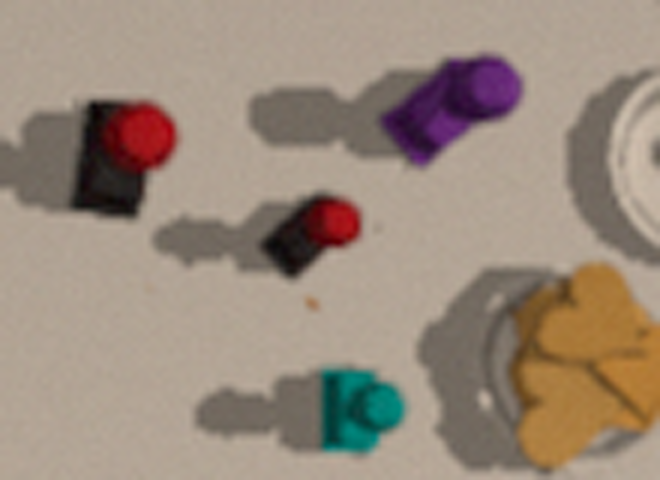

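View pics/c3.png

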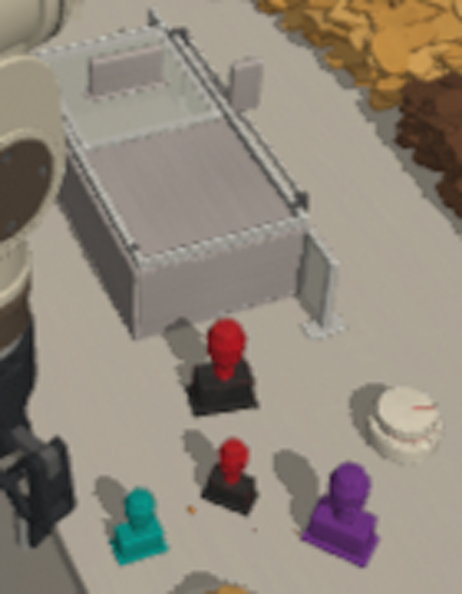

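```bash
cat > h.py <<'E'
import numpy as np, cv2
from workcell import sensors, optics, bot
from scipy.spatial.transform import Rotation as R
def ray(c,u,v,pose=None):
    P=c["pose"] if pose is None else pose
    d=np.array([(u-c["cx"])/c["fx"],-(v-c["cy"])/c["fy"],-1.0])
    return P[:3,3],P[:3,:3]@d
def onz(c,u,v,z,pose=None):
    o,d=ray(c,u,v,pose); return o+d*(z-o[2])/d[2]
def tri(rays):
    A=np.zeros((3,3));b=np.zeros(3)
    for o,d in rays:
        d=d/np.linalg.norm(d);M=np.eye(3)-np.outer(d,d);A+=M;b+=M@o
    return np.linalg.solve(A,b)
def toolpose():
    s=sensors.get_obs();T=np.eye(4);T[:3,:3]=R.from_quat(s["tool_rot"]).as_matrix();T[:3,3]=s["eef_pos"];return T
E
python3 - <<'E'
from h import *
t=optics.camera("top"); s=optics.camera("side")
f=lambda x,y,ox,oy,k:((x+.5)/k-.5+ox,(y+.5)/k-.5+oy)
for n,x,y,z in [("fin far",257,172,.141),("fin near",250,312,.141),("tab far",378,36,.152),("tab near",383,98,.152),
  ("box FL",122,118,.09),("box NL",107,400,.09),("FR",686,122,.09),("NR",686,405,.09)]:
    print(n,onz(t,*f(x,y,225,140,5),z).round(4))
# red blobs
for nm,c in (("top",t),("side",s)):
    hsv=cv2.cvtColor(c["pixels"],cv2.COLOR_RGB2HSV)
    m=((hsv[...,0]<8)|(hsv[...,0]>172))&(hsv[...,1]>150)&(hsv[...,2]>60)
    n,l,st,ce=cv2.connectedComponentsWithStats(m.astype(np.uint8))
    for i in range(1,n):
        if 20<st[i,4]<500: print(nm,st[i],ce[i].round(1), onz(c,*ce[i],.06).round(4))
    b=(c["pixels"].max(2)<60).astype(np.uint8)
    n,l,st,ce=cv2.connectedComponentsWithStats(b)
    for i in range(1,n):
        if 20<st[i,4]<600: print(nm,"blk",st[i],ce[i].round(1), onz(c,*ce[i],.026).round(4))
# stamp block base corners in crop2 (k=6, off 370,185)
for x,y,z in [(293,278,0.0),(262,243,0.026)]:
    print(onz(t,*f(x,y,370,185,6),z))
E
```

```text
fin far [0.562  0.0753 0.141 ]
fin near [0.4812 0.0791 0.141 ]
tab far [0.6379 0.0051 0.152 ]
tab near [0.6013 0.0026 0.152 ]
box FL [0.6093 0.1618 0.09  ]
box NL [0.4391 0.1683 0.09  ]
FR [ 0.6011 -0.1769  0.09  ]
NR [ 0.4302 -0.1704  0.09  ]
top [ 34 157  20   5  43] [ 43.5 159. ] [0.6418 0.8013 0.06  ]
top [ 69 162   6  14  35] [ 71.7 168.5] [0.6101 0.7114 0.06  ]
top [387 202  12  12 103] [392.7 207.4] [ 0.4723 -0.2691  0.06  ]
top [ 67 204   5  12  26] [ 69.7 209.9] [0.4814 0.7054 0.06  ]
top [421 218   9   8  55] [425.1 221.6] [ 0.4275 -0.3642  0.06  ]
top [ 24 237  39  15 126] [ 45.2 246.9] [0.3716 0.7677 0.06  ]
top blk [ 16   6  41   9 112] [32.8 10.5] [1.1782 0.9186 0.026 ]
top blk [186  20  34   6  58] [201.8  22.6] [1.1234 0.3405 0.026 ]
top blk [437  37   9   9  28] [441.2  41.1] [ 1.0417 -0.4689  0.026 ]
top blk [359  56  14  10  28] [365.9  60.5] [ 0.9746 -0.212   0.026 ]
top blk [382  57   5   7  25] [384.1  59.8] [ 0.9762 -0.273   0.026 ]
top blk [329  76  12  15  51] [332.9  85.4] [ 0.8876 -0.0997  0.026 ]
top blk [379  78   5  10  26] [381.2  82. ] [ 0.8969 -0.2597
[... 2493 characters left out ...]
[405 187  18  18  82] [412.  196.3] [ 0.8206 -0.0764  0.026 ]
side blk [116 196  19  29 163] [125.  210.1] [-0.1099  0.2403  0.026 ]
side blk [420 208  15  10  37] [426.  212.6] [ 0.8169 -0.1678  0.026 ]
side blk [430 219   9   7  26] [433.5 221.9] [ 0.8134 -0.2156  0.026 ]
side blk [241 222   6   6  23] [244. 225.] [0.2371 0.014  0.026 ]
side blk [337 260  20  16 214] [346.1 268.2] [ 0.461  -0.2804  0.026 ]
side blk [341 291  16  15 124] [349.2 298.9] [ 0.4199 -0.3821  0.026 ]
side blk [ 31 336  10   9  29] [ 34.6 339.7] [-0.3637 -0.182   0.026 ]
side blk [ 36 345   6   8  24] [ 38.  347.9] [-0.3548 -0.2104  0.026 ]
[ 0.40488342 -0.35861773  0.        ]
[ 0.42095987 -0.3367536   0.026     ]
```

```bash
cat >> h.py <<'E'
def rel(p,a,T=None):
    """tool-frame shift and turn to reach world p with tool down, yaw a"""
    T=toolpose() if T is None else T
    G=R.from_euler("z",a).as_matrix()@np.diag([1.,-1,-1])
    d=T[:3,:3].T@(np.array(p)-T[:3,3]); r=R.from_matrix(T[:3,:3].T@G).as_rotvec()
    return np.r_[d,r].round(4).tolist()
E
python3 - <<'E'
from h import *
print(rel([.62,-.06,.24],-.03))
E
```

```text
[0.5521, -0.2114, -0.0089, -0.001, 0.0002, 0.4148]
```

Request:
apply_moves(plan=[0.552, -0.211, -0.009, 0, 0, 0.415, 0.552, -0.211, -0.009, 0, 0, 0.415, 0.552, -0.211, -0.009, 0, 0, 0.415, 0.552, -0.211, -0.009, 0, 0, 0.415, 0.552, -0.211, -0.009, 0, 0, 0.415, 0.552, -0.211, -0.009, 0, 0, 0.415, 0.552, -0.211, -0.009, 0, 0, 0.415, 0.552, -0.211, -0.009, 0, 0, 0.415, 0.552, -0.211, -0.009, 0, 0, 0.415, 0.552, -0.211, -0.009, 0, 0, 0.415, 0.552, -0.211, -0.009, 0, 0, 0.415, 0.552, -0.211, -0.009, 0, 0, 0.415], grip=0)

```text
clock: 1.25
eef_pos: [0.5439, -0.1311, 0.2387]
tool_rot: [1.0, -0.015, 0.0, 0.0]
ft_force: [0.7, -0.4, 0.3]
grip_width: 0.0
```

Run:
```python
from h import *
print(rel([.62,-.06,.24],-.03), sensors.get_obs())
```

```text
[0.074, -0.0734, -0.0013, 0.0002, -0.0, 0.0001] {'clock': 1.25, 'joint_pos': array([-2.36517551e-01,  3.57159119e-01,  1.84770766e-01,  1.39832208e+00,
       -1.70484966e-04,  2.93502329e+00]), 'joint_vel': array([ 0.76650511,  0.53861554,  0.7849371 ,  0.23882185, -0.00580388,
        0.76547574]), 'tau': array([-1.00795805e+00, -4.58096159e+01,  2.30535883e+01, -2.22770975e-02,
        1.71888163e-01, -6.06514737e-01]), 'eef_pos': array([ 0.54388246, -0.13114458,  0.23871204]), 'tool_rot': array([ 9.99887886e-01, -1.49735375e-02,  2.31654303e-05,  9.25958456e-05]), 'ft_force': array([ 0.72023964, -0.4084891 ,  0.34464716]), 'ft_torque': array([-0.0383863 , -0.06027495,  0.06760949]), 'grip_width': 5.158112884288876e-06}
```

Request:
apply_moves(plan=[0.02, -0.02, 0, 0, 0, -0.12, 0.04, -0.04, 0, 0, 0, -0.24, 0.06, -0.06, 0, 0, 0, -0.36, 0.074, -0.06, 0, 0, 0, -0.48, 0.074, -0.06, 0, 0, 0, -0.6, 0.074, -0.06, 0, 0, 0, -0.72, 0.074, -0.06, 0, 0, 0, -0.84, 0.074, -0.06, 0, 0, 0, -0.96, 0.074, -0.06, 0, 0, 0, -1.08, 0.074, -0.06, 0, 0, 0, -1.2, 0.074, -0.06, 0, 0, 0, -1.32, 0.074, -0.06, 0, 0, 0, -1.44])

```text
clock: 2.25
eef_pos: [0.6184, -0.0751, 0.2383]
tool_rot: [0.76, 0.65, -0.0, -0.0]
ft_force: [0.1, -0.1, -0.1]
grip_width: 0.0002
```

Run:
```python
from h import *
T=toolpose();c=optics.camera("wrist");cv2.imwrite("pics/w1.png",c["pixels"][:,:,::-1])
print(rel([.62,-.05,.115],1.54,T), sensors.get_obs()["joint_pos"],T)
```

```text
[0.0251, -0.0022, 0.1233, -0.0007, -0.0001, -0.1242] [-1.20979451e-01  4.92049807e-01  3.89182436e-01  1.46859271e+00
  2.74619071e-05  1.60135438e+00] [[ 1.54422390e-01  9.88004683e-01 -6.86403589e-04  6.18388193e-01]
 [ 9.88004922e-01 -1.54422348e-01  1.14566009e-04 -7.51344325e-02]
 [ 7.19569972e-06 -6.95861681e-04 -9.99999758e-01  2.38330330e-01]
 [ 0.00000000e+00  0.00000000e+00  0.00000000e+00  1.00000000e+00]]
```

View pics/w1.png

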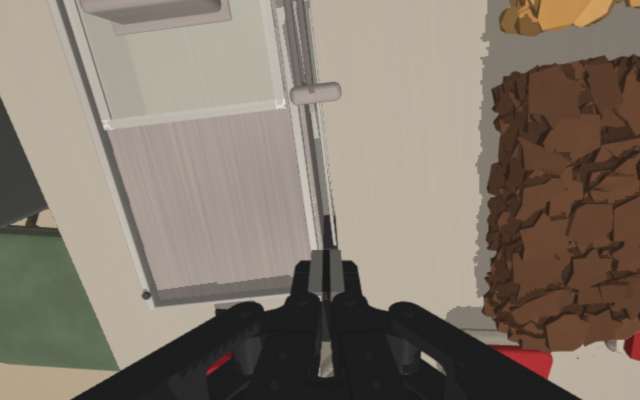

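The wrist view shows the tab at about (316,93), straight ahead of the closed fingers (327,270). The fin's lower edge is near (170,10). I'll check the tab position from the wrist view, then go down beside it.

Run:
```python
from h import *
T=toolpose();c=optics.camera("wrist");P=T@c["tool_from_camera"]
for u,v in [(291,93),(341,91),(316,102)]: print(onz(c,u,v,.152,P).round(4))
print(onz(c,105,124,.098,P),onz(c,285,103,.098,P))
```

```text
[0.6086 0.004  0.152 ]
[6.407e-01 4.000e-04 1.520e-01]
[ 0.6237 -0.0039  0.152 ]
[0.44780355 0.00353475 0.098     ] [ 0.59704236 -0.00234832  0.098     ]
```

Request:
apply_moves(plan=[0.025, 0, 0.04, 0, 0, -0.12, 0.025, 0, 0.08, 0, 0, -0.124, 0.025, 0, 0.123, 0, 0, -0.124, 0.025, 0, 0.123, 0, 0, -0.124])

```text
clock: 2.68
eef_pos: [0.6163, -0.0495, 0.1069]
tool_rot: [0.721, 0.693, -0.005, -0.006]
ft_force: [-1.6, 0.7, -2.0]
grip_width: 0.0001
```

Request:
apply_moves(plan=[0.01, 0, 0, 0, 0, 0, 0.02, 0, 0, 0, 0, 0, 0.026, 0, 0, 0, 0, 0, 0.032, 0, 0, 0, 0, 0, 0.036, 0, 0, 0, 0, 0, 0.04, 0, 0, 0, 0, 0, 0.042, 0, 0, 0, 0, 0])

```text
clock: 3.27
eef_pos: [0.6251, -0.0083, 0.1172]
tool_rot: [0.72, 0.694, 0.001, 0.001]
ft_force: [0.5, -2.7, 0.1]
grip_width: -0.0003
```

Run:
```python
from h import *
s=sensors.get_obs();print(s["eef_pos"],s["ft_force"],s["tool_rot"])
T=toolpose();c=optics.camera("wrist");cv2.imwrite("pics/w2.png",c["pixels"][:,:,::-1])
```

```text
[ 0.6250734  -0.00828571  0.11722705] [ 0.47488263 -2.66716137  0.07380886] [0.72003984 0.69393105 0.0008201  0.00128637]
```

View pics/w2.png

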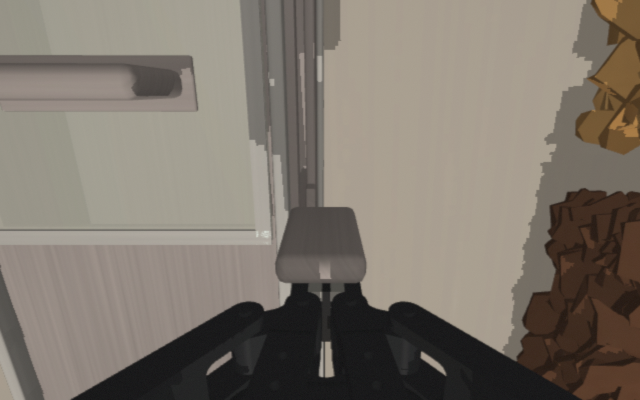

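The fingers touch the tab at (322,245) with 2.7 N, which is sliding friction. I'll keep pushing towards the stop.

Request:
apply_moves(plan=[0.003, 0, 0, 0, 0, 0, 0.006, 0, 0, 0, 0, 0, 0.009, 0, 0, 0, 0, 0, 0.012, 0, 0, 0, 0, 0])

```text
clock: 3.65
eef_pos: [0.6245, 0.0023, 0.1157]
tool_rot: [0.72, 0.694, -0.001, 0.001]
ft_force: [-0.1, -11.1, 1.6]
grip_width: -0.0003
```

Request:
apply_moves(plan=[0.003, 0, 0, 0, 0, 0, 0.006, 0, 0, 0, 0, 0, 0.009, 0, 0, 0, 0, 0, 0.012, 0, 0, 0, 0, 0])

```text
clock: 3.98
eef_pos: [0.6244, 0.0022, 0.116]
tool_rot: [0.723, 0.691, -0.009, 0.009]
ft_force: [-1.9, -40.7, 5.1]
grip_width: -0.0001
```

The force has risen to 40 N and y is no longer changing, so the door is on its stop. I'll ease off a little and hold.

Request:
apply_moves(plan=[-0.008, 0, 0, 0, 0, 0, -0.008, 0, 0, 0, 0, 0, -0.008, 0, 0, 0, 0, 0, -0.008, 0, 0, 0, 0, 0, -0.008, 0, 0, 0, 0, 0, -0.008, 0, 0, 0, 0, 0])

```text
clock: 4.48
eef_pos: [0.6243, 0.0022, 0.1157]
tool_rot: [0.722, 0.692, -0.003, 0.003]
ft_force: [-0.2, -14.2, 3.0]
grip_width: 0.0003
```

Run:
```python
from h import *
T=toolpose()
t=optics.camera("top");cv2.imwrite("pics/t1.png",cv2.resize(t["pixels"][140:240,225:385,::-1],None,fx=5,fy=5,interpolation=cv2.INTER_CUBIC))
s=sensors.get_obs();print(s["ft_force"],s["clock"],s["eef_pos"])
```

```text
[ -1.57501626 -13.52179649   2.31367578] 4.5333 [0.62433027 0.00220976 0.1157452 ]
```

The force held at 14 N with the door still, so step 1 is done. Next I'll back off, rise and go to the left side of the fin.

Request:
apply_moves(plan=[-0.025, 0, 0, 0, 0, 0, -0.025, 0, -0.04, 0, 0, 0, -0.02, 0, -0.08, 0, 0, 0, 0.0, -0.03, -0.09, 0, 0, 0, 0.03, -0.055, -0.09, 0, 0, 0, 0.06, -0.08, -0.09, 0, 0, 0, 0.09, -0.105, -0.09, 0, 0, 0, 0.117, -0.107, -0.09, 0, 0, 0, 0.117, -0.107, -0.09, 0, 0, 0, 0.117, -0.107, -0.09, 0, 0, 0])

```text
clock: 5.37
eef_pos: [0.5213, 0.1301, 0.2056]
tool_rot: [0.719, 0.695, -0.0, -0.0]
ft_force: [-0.2, -0.7, -0.5]
grip_width: 0.0
```

Run:
```python
from h import *
T=toolpose()
t=optics.camera("top");cv2.imwrite("pics/t2.png",cv2.resize(t["pixels"][140:240,225:385,::-1],None,fx=5,fy=5,interpolation=cv2.INTER_CUBIC))
s=sensors.get_obs();print(s["ft_force"],s["clock"],s["eef_pos"],rel([.5225,.122,.116],1.535,T),rel([.5225-.0056,.122-.17,.116],1.535,T))
```

```text
[-0.30035932 -1.18850166  0.10438102] 5.4167 [0.52171633 0.1290539  0.20551237] [-0.0081, 0.0015, 0.0896, -0.0005, -0.0004, 0.0023] [-0.1782, 0.0016, 0.0895, -0.0005, -0.0004, 0.0023]
```

View pics/t2.png

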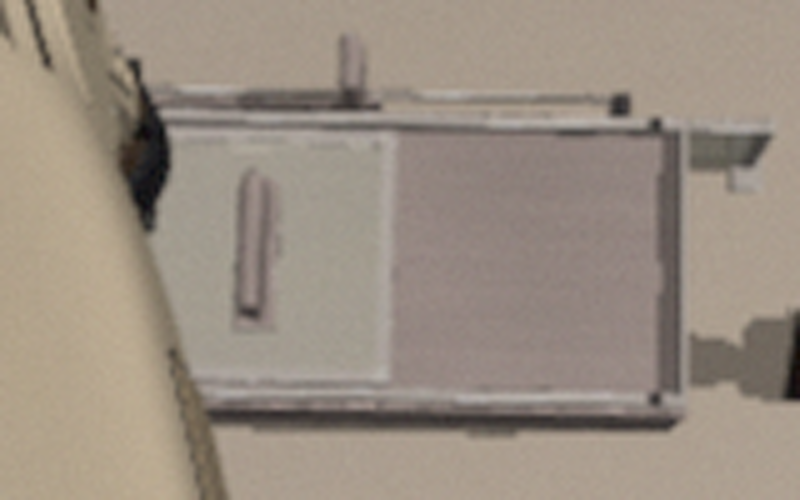

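The tab moved from x=380 to 352 in the crop, about 17 mm, so the inner door was ajar and is now shut. The fin at (250,245) is still in the shut position. I'll descend and push.

Request:
apply_moves(plan=[-0.004, 0.001, 0.03, 0, 0, 0, -0.004, 0.001, 0.06, 0, 0, 0, -0.006, 0.001, 0.085, 0, 0, 0, -0.008, 0.001, 0.088, 0, 0, 0, -0.015, 0.001, 0.088, 0, 0, 0, -0.025, 0.001, 0.088, 0, 0, 0, -0.035, 0.001, 0.088, 0, 0, 0, -0.045, 0.001, 0.088, 0, 0, 0, -0.055, 0.001, 0.088, 0, 0, 0, -0.065, 0.001, 0.088, 0, 0, 0, -0.075, 0.001, 0.088, 0, 0, 0, -0.085, 0.001, 0.088, 0, 0, 0])

```text
clock: 6.42
eef_pos: [0.5206, 0.0425, 0.1186]
tool_rot: [0.72, 0.694, 0.001, 0.001]
ft_force: [0.9, 1.7, 1.6]
grip_width: -0.0001
```

Run:
```python
from h import *
T=toolpose()
s=sensors.get_obs();print(s["ft_force"],s["clock"],s["eef_pos"],rel([.5225-.0056,.122-.17,.116],1.535,T))
```

```text
[0.9450393  1.71567872 1.63117333] 6.4167 [0.52055035 0.04245149 0.11857619] [-0.0905, -0.0003, 0.0025, 0.002, -0.0006, -0.0013]
```

Request:
apply_moves(plan=[-0.01, 0, 0, 0, 0, 0, -0.02, 0, 0, 0, 0, 0, -0.03, 0, 0, 0, 0, 0, -0.04, 0, 0, 0, 0, 0, -0.05, 0, 0, 0, 0, 0, -0.06, 0, 0, 0, 0, 0, -0.07, 0, 0, 0, 0, 0, -0.078, 0, 0, 0, 0, 0, -0.084, 0, 0, 0, 0, 0, -0.088, 0, 0, 0, 0, 0, -0.092, 0, 0, 0, 0, 0, -0.094, 0, 0, 0, 0, 0])

```text
clock: 7.42
eef_pos: [0.5162, -0.0511, 0.1175]
tool_rot: [0.72, 0.694, -0.0, -0.0]
ft_force: [0.2, 2.3, 1.9]
grip_width: -0.0
```

Request:
apply_moves(plan=[-0.003, 0, 0, 0, 0, 0, -0.005, 0, 0, 0, 0, 0, -0.007, 0, 0, 0, 0, 0, -0.007, 0, 0, 0, 0, 0])

```text
clock: 7.75
eef_pos: [0.516, -0.0547, 0.1176]
tool_rot: [0.719, 0.695, 0.002, -0.002]
ft_force: [0.7, 10.5, 2.7]
grip_width: 0.0001
```

The hatch is fully open against its stop (10.5 N). Next I'll locate the stamp by triangulation.

Run:
```python
from h import *
T=toolpose()
t=optics.camera("top");s=optics.camera("side")
p=tri([ray(t,425.1,221.6),ray(s,350.1,289.3)]);print(p)
print(tri([ray(t,392.7,207.4),ray(s,347.9,254.9)]))
print("up",rel([p[0],p[1],.2],1.535,T))
```

```text
[ 0.42863372 -0.36795679  0.04709486]
[ 0.47099036 -0.2676359   0.06660107]
up [-0.3156, -0.0764, -0.0844, -0.0006, -0.0065, 0.0007]
```

Request:
apply_moves(plan=[0.015, 0, 0, 0, 0, 0, 0.015, 0, -0.04, 0, 0, 0, 0.01, 0, -0.08, 0, 0, 0, -0.02, -0.008, -0.085, 0, 0, 0, -0.06, -0.016, -0.085, 0, 0, 0, -0.1, -0.024, -0.085, 0, 0, 0, -0.14, -0.032, -0.085, 0, 0, 0, -0.18, -0.042, -0.085, 0, 0, 0, -0.22, -0.052, -0.085, 0, 0, 0, -0.26, -0.062, -0.085, 0, 0, 0, -0.3, -0.073, -0.085, 0, 0, 0, -0.316, -0.076, -0.085, 0, 0, 0], grip=0.05)

```text
clock: 8.85
eef_pos: [0.4256, -0.3754, 0.202]
tool_rot: [0.722, 0.692, -0.002, -0.0]
ft_force: [1.2, 1.0, -0.1]
grip_width: 0.0501
```

Request:
apply_moves(plan=[0, 0, 0, 0, 0, 0, 0, 0, 0, 0, 0, 0, 0, 0, 0, 0, 0, 0])

```text
clock: 9.1
eef_pos: [0.4282, -0.3698, 0.2022]
tool_rot: [0.72, 0.694, -0.0, -0.001]
ft_force: [1.1, 1.4, 0.2]
grip_width: 0.0499
```

Run:
```python
from h import *
T=toolpose();c=optics.camera("wrist");cv2.imwrite("pics/w3.png",c["pixels"][:,:,::-1]);P=T@c["tool_from_camera"]
t=optics.camera("top");cv2.imwrite("pics/t3.png",t["pixels"][:,:,::-1])
hsv=cv2.cvtColor(c["pixels"],cv2.COLOR_RGB2HSV)
m=((hsv[...,0]<8)|(hsv[...,0]>172))&(hsv[...,1]>150)&(hsv[...,2]>60)
n,l,st,ce=cv2.connectedComponentsWithStats(m.astype(np.uint8))
for i in range(1,n):
    if st[i,4]>100:
        q=tri([ray(c,*ce[i],P),ray(t,425.1,221.6)])
        print(st[i],ce[i],q, onz(c,*ce[i],.055,P))
print(T[:3,3])
```

```text
[ 354   30   48   53 2014] [377.68818272  56.05263158] [ 0.41608029 -0.28891698  0.32826175] [ 0.4735257  -0.26701519  0.055     ]
[312 168  28  30 655] [325.11603053 182.67938931] [ 0.42835755 -0.3690526   0.04917831] [ 0.42816738 -0.36912217  0.055     ]
[624 193  16  52 522] [633.32375479 223.40996169] [ 0.39110506 -0.27135099  0.3868558 ] [ 0.7103219  -0.41783793  0.055     ]
[ 0.4281801  -0.36979379  0.20216524]
```

View pics/w3.png

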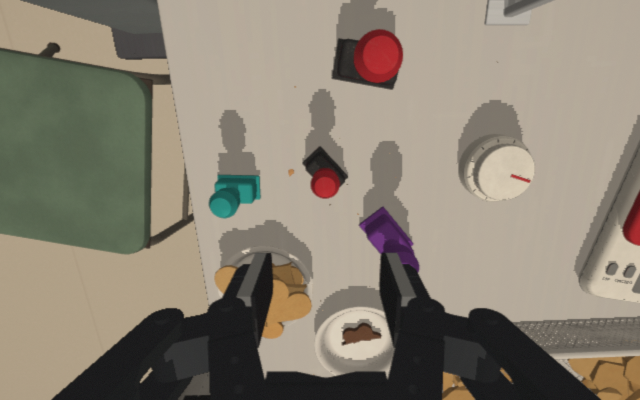

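The wrist view puts the small red handle at (325,183). The larger red one (378,56), the purple (390,238) and the turquoise (235,195) stand well clear of the fingers' path. The handle is at (0.428, -0.369), and the top and side views agree. I'll descend and grasp.

Request:
apply_moves(plan=[0.001, 0, 0.035, 0, 0, 0, 0.001, 0, 0.07, 0, 0, 0, 0.001, 0, 0.105, 0, 0, 0, 0.001, 0, 0.135, 0, 0, 0, 0.001, 0, 0.155, 0, 0, 0, 0.001, 0, 0.168, 0, 0, 0, 0.001, 0, 0.168, 0, 0, 0, 0.001, 0, 0.168, 0, 0, 0])

```text
clock: 9.87
eef_pos: [0.4287, -0.3681, 0.0344]
tool_rot: [0.719, 0.695, -0.0, -0.001]
ft_force: [0.1, 0.3, 0.4]
grip_width: 0.0499
```

Run:
```python
from h import *
T=toolpose();c=optics.camera("wrist");cv2.imwrite("pics/w4.png",c["pixels"][:,:,::-1]);print(T[:3,3])
```

```text
[ 0.42871354 -0.36808117  0.03436379]
```

View pics/w4.png

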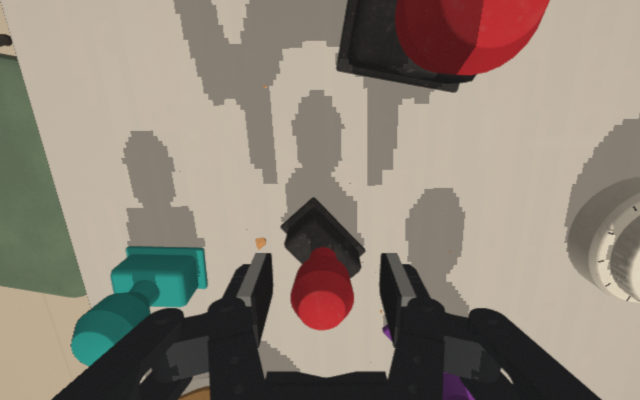

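The red handle (322,290) is midway between the pads (260 and 392). I'll close on it, then lift.

Request:
apply_moves(plan=[0, 0, 0, 0, 0, 0, 0, 0, 0, 0, 0, 0, 0, 0, 0, 0, 0, 0, 0, 0, 0, 0, 0, 0, 0, 0, 0, 0, 0, 0, 0, 0, 0, 0, 0, 0, 0, 0, 0, 0, 0, 0, 0, 0, 0, 0, 0, 0], grip=0)

```text
clock: 10.58
eef_pos: [0.4296, -0.3703, 0.0364]
tool_rot: [0.72, 0.694, 0.0, 0.002]
ft_force: [-0.0, 0.2, 6.6]
grip_width: 0.0246
```

Request:
apply_moves(plan=[0, 0, -0.02, 0, 0, 0, 0, 0, -0.05, 0, 0, 0, 0, 0, -0.09, 0, 0, 0, 0, 0, -0.13, 0, 0, 0, 0, 0, -0.17, 0, 0, 0, 0, 0, -0.2, 0, 0, 0, 0, 0, -0.2, 0, 0, 0])

```text
clock: 11.17
eef_pos: [0.4312, -0.372, 0.2428]
tool_rot: [0.72, 0.694, 0.001, 0.007]
ft_force: [0.7, -1.9, -0.2]
grip_width: 0.0243
```

Run:
```python
from h import *
T=toolpose();c=optics.camera("wrist");cv2.imwrite("pics/w5.png",c["pixels"][:,:,::-1]);print(T[:3,3])
yaw=-.035;ch=np.array([.520,-.0043])+.085*np.array([-np.sin(yaw),np.cos(yaw)])
print(ch,rel([*ch,T[2,3]],1.535,T))
s=optics.camera("side");cv2.imwrite("pics/s5.png",cv2.resize(s["pixels"][130:330,230:430,::-1],None,fx=3,fy=3))
```

```text
[ 0.43122637 -0.3720367   0.24281232]
[0.52297439 0.08064794] [0.4558, 0.0748, -0.0032, 0.0109, 0.0088, -0.0015]
```

View pics/w5.png

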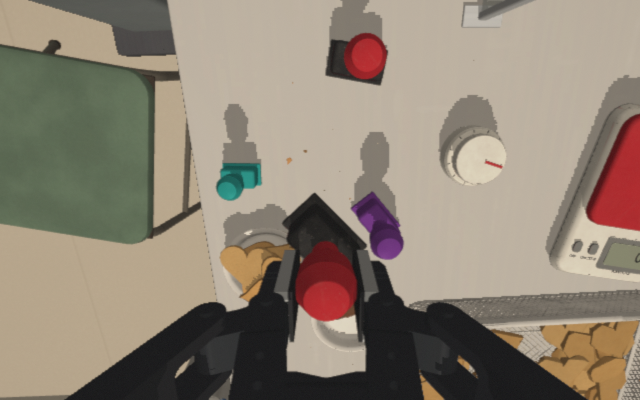

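View pics/s5.png

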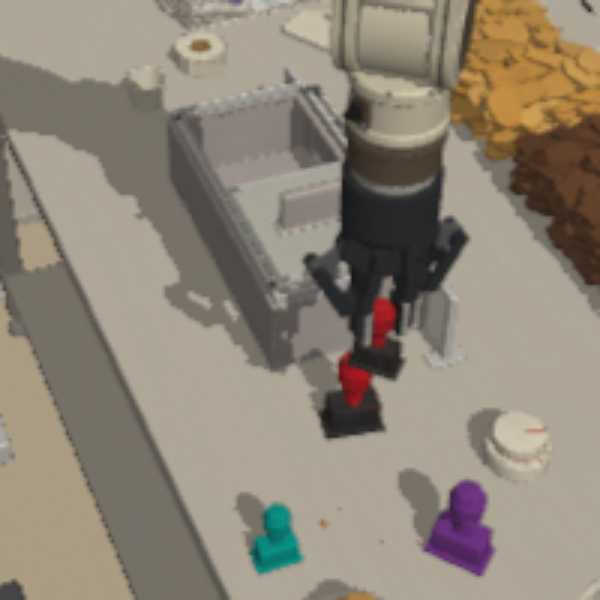

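The stamp is held upright, with the handle at (327,290) and the opening at 24 mm. I'll carry it over to the chamber.

Request:
apply_moves(plan=[0.015, 0.002, 0, 0, 0, 0, 0.045, 0.007, 0, 0, 0, 0, 0.085, 0.014, 0, 0, 0, 0, 0.125, 0.021, 0, 0, 0, 0, 0.165, 0.028, 0, 0, 0, 0, 0.205, 0.035, 0, 0, 0, 0, 0.245, 0.041, 0, 0, 0, 0, 0.285, 0.048, 0, 0, 0, 0, 0.325, 0.055, 0, 0, 0, 0, 0.365, 0.061, 0, 0, 0, 0, 0.4, 0.066, 0, 0, 0, 0, 0.43, 0.07, 0, 0, 0, 0])

```text
clock: 12.27
eef_pos: [0.5126, 0.0606, 0.2322]
tool_rot: [0.719, 0.695, -0.002, -0.002]
ft_force: [1.1, 0.6, -0.7]
grip_width: 0.0244
```

Request:
apply_moves(plan=[0.015, 0.002, 0, 0, 0, 0, 0.022, 0.003, 0, 0, 0, 0, 0.022, 0.003, 0, 0, 0, 0, 0.022, 0.003, 0, 0, 0, 0, 0.022, 0.003, 0, 0, 0, 0])

```text
clock: 12.68
eef_pos: [0.5176, 0.0783, 0.234]
tool_rot: [0.721, 0.693, -0.001, -0.0]
ft_force: [0.7, -1.0, 0.1]
grip_width: 0.0249
```

Run:
```python
from h import *
T=toolpose();c=optics.camera("wrist");cv2.imwrite("pics/w6.png",c["pixels"][:,:,::-1]);print(T[:3,3])
print(rel([.523,.0806,.045],1.535,T))
s=optics.camera("side");cv2.imwrite("pics/s6.png",cv2.resize(s["pixels"][100:300,230:430,::-1],None,fx=3,fy=3))
```

```text
[0.51757161 0.07834138 0.23398137]
[0.0026, 0.0057, 0.189, -0.0017, 0.0007, -0.0025]
```

View pics/w6.png

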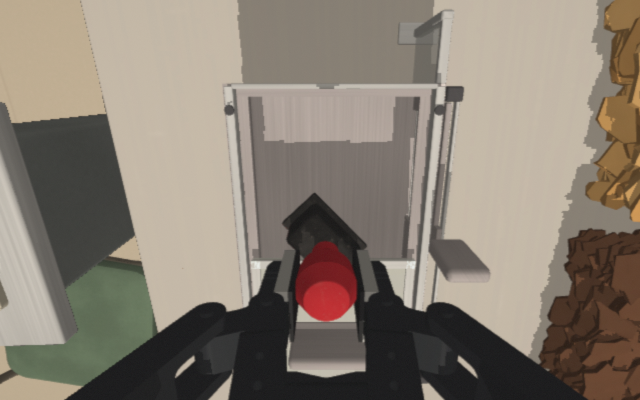

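View pics/s6.png

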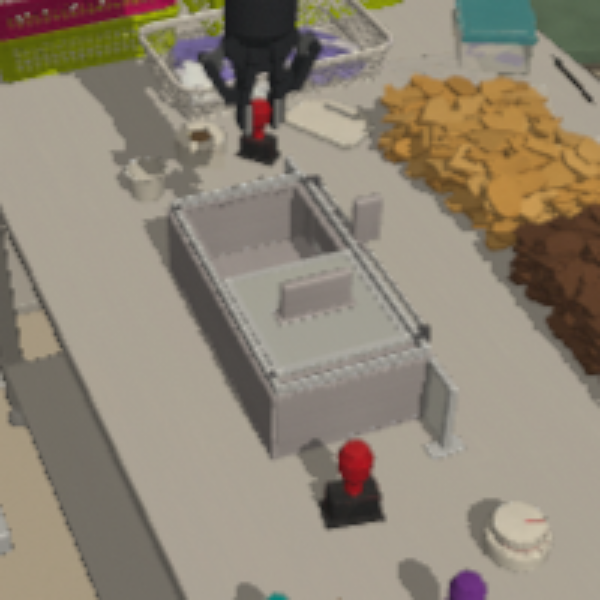

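The stamp hangs above the open chamber, with the rails at x=237 and 437. The tool (326) needs to move about 5 mm towards the far side to be centred. The inner door still looks shut and the hatch open. I'll lower it.

Request:
apply_moves(plan=[0.002, 0.005, 0.02, 0, 0, 0, 0.002, 0.005, 0.05, 0, 0, 0, 0.002, 0.005, 0.08, 0, 0, 0, 0.002, 0.005, 0.11, 0, 0, 0, 0.002, 0.005, 0.135, 0, 0, 0, 0.002, 0.005, 0.155, 0, 0, 0, 0.002, 0.005, 0.17, 0, 0, 0, 0.002, 0.005, 0.18, 0, 0, 0, 0.002, 0.005, 0.185, 0, 0, 0, 0.002, 0.005, 0.185, 0, 0, 0, 0.002, 0.005, 0.185, 0, 0, 0])

```text
clock: 13.7
eef_pos: [0.5239, 0.081, 0.0504]
tool_rot: [0.72, 0.694, 0.0, 0.0]
ft_force: [0.4, 1.0, -0.4]
grip_width: 0.0248
```

Run:
```python
from h import *
T=toolpose();print(sensors.get_obs()["ft_force"]);c=optics.camera("wrist");cv2.imwrite("pics/w7.png",c["pixels"][:,:,::-1]);print(T[:3,3])
```

```text
[ 0.36222916  0.98740798 -0.39434152]
[0.52390884 0.0809533  0.05036571]
```

View pics/w7.png

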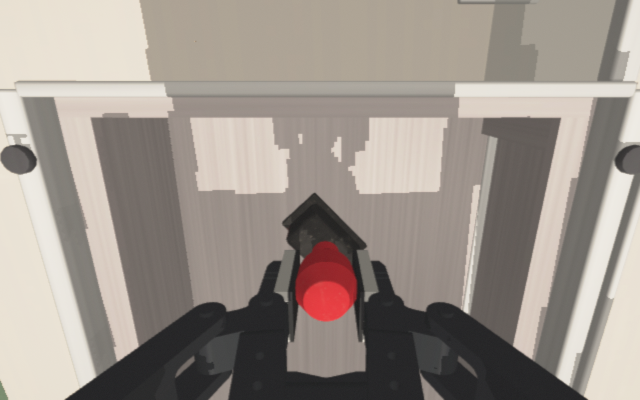

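The stamp (325,270) is centred in the chamber between the side walls. I'll lower it slowly until it touches.

Request:
apply_moves(plan=[0, 0, 0.003, 0, 0, 0, 0, 0, 0.006, 0, 0, 0, 0, 0, 0.008, 0, 0, 0, 0, 0, 0.009, 0, 0, 0, 0, 0, 0.009, 0, 0, 0])

```text
clock: 14.17
eef_pos: [0.5232, 0.0813, 0.0406]
tool_rot: [0.72, 0.694, -0.0, -0.0]
ft_force: [0.6, 0.7, -0.8]
grip_width: 0.0247
```

Request:
apply_moves(plan=[0, 0, 0.001, 0, 0, 0, 0, 0, 0.002, 0, 0, 0, 0, 0, 0.002, 0, 0, 0])

```text
clock: 14.42
eef_pos: [0.5234, 0.0812, 0.0404]
tool_rot: [0.72, 0.694, 0.0, 0.0]
ft_force: [-4.2, -1.6, 9.6]
grip_width: 0.0243
```

It touches the floor at 9.6 N. I'll let go.

Request:
apply_moves(plan=[0, 0, -0.001, 0, 0, 0, 0, 0, -0.001, 0, 0, 0, 0, 0, -0.001, 0, 0, 0, 0, 0, -0.001, 0, 0, 0, 0, 0, -0.001, 0, 0, 0, 0, 0, -0.001, 0, 0, 0], grip=0.055)

```text
clock: 14.92
eef_pos: [0.5232, 0.0812, 0.0395]
tool_rot: [0.72, 0.694, -0.0, -0.0]
ft_force: [0.6, 0.5, -0.7]
grip_width: 0.055
```

Run:
```python
from h import *
T=toolpose();print(sensors.get_obs()["ft_force"]);c=optics.camera("wrist");cv2.imwrite("pics/w8.png",c["pixels"][:,:,::-1]);print(T[:3,3])
```

```text
[ 0.57626401  0.45310503 -0.68052732]
[0.52322578 0.08123177 0.03945749]
```

View pics/w8.png

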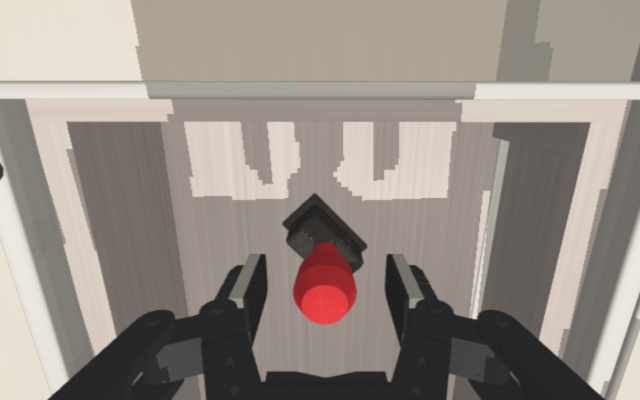

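The stamp stands free between the open pads. I'll go straight up, then to the right side of the fin.

Request:
apply_moves(plan=[0, 0, -0.02, 0, 0, 0, 0, 0, -0.05, 0, 0, 0, 0, 0, -0.085, 0, 0, 0, 0, 0, -0.125, 0, 0, 0, 0, 0, -0.165, 0, 0, 0, 0, 0, -0.175, 0, 0, 0, 0, 0, -0.175, 0, 0, 0])

```text
clock: 15.55
eef_pos: [0.526, 0.0817, 0.2192]
tool_rot: [0.72, 0.694, 0.004, 0.003]
ft_force: [0.0, 0.2, -0.1]
grip_width: 0.0548
```

Run:
```python
from h import *
T=toolpose();c=optics.camera("wrist");cv2.imwrite("pics/w9.png",c["pixels"][:,:,::-1]);print(T[:3,3])
print(rel([.5155,-.118,.2],1.535,T),rel([.5155,-.118,.116],1.535,T))
s=optics.camera("side");cv2.imwrite("pics/s9.png",cv2.resize(s["pixels"][100:300,230:430,::-1],None,fx=3,fy=3))
```

```text
[0.52597372 0.08169585 0.21919074]
[-0.2, -0.0033, 0.0188, 0.009, -0.0018, -0.0012] [-0.2001, -0.004, 0.1028, 0.009, -0.0018, -0.0012]
```

View pics/w9.png

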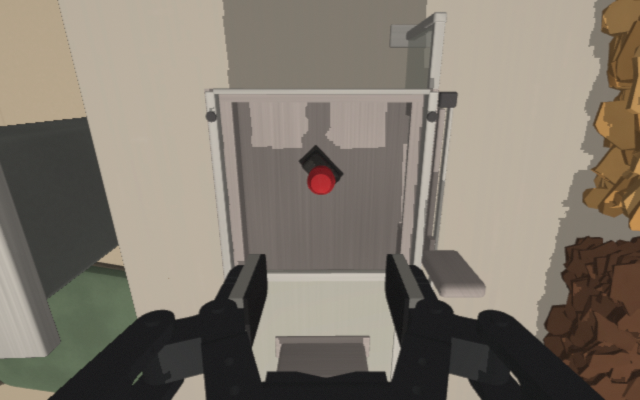

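View pics/s9.png

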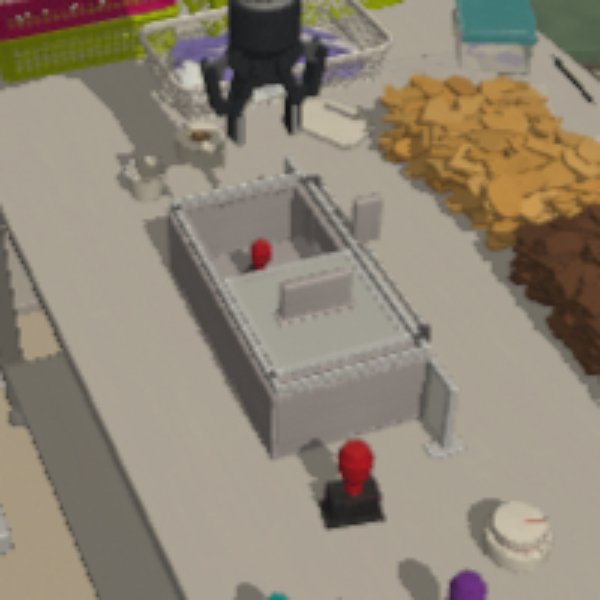

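The stamp stands upright in the chamber, at wrist pixel (321,170). Now to the fin's right side.

Request:
apply_moves(plan=[-0.02, 0, 0, 0, 0, 0, -0.05, 0, 0, 0, 0, 0, -0.085, -0.002, 0.005, 0, 0, 0, -0.12, -0.003, 0.01, 0, 0, 0, -0.155, -0.004, 0.013, 0, 0, 0, -0.18, -0.004, 0.013, 0, 0, 0, -0.2, -0.004, 0.013, 0, 0, 0, -0.2, -0.004, 0.013, 0, 0, 0, -0.2, -0.004, 0.013, 0, 0, 0], grip=0)

```text
clock: 16.4
eef_pos: [0.5104, -0.119, 0.1992]
tool_rot: [0.721, 0.693, -0.001, -0.002]
ft_force: [0.0, 0.4, -0.4]
grip_width: -0.0002
```

Run:
```python
from h import *
T=toolpose();c=optics.camera("wrist");cv2.imwrite("pics/w10.png",c["pixels"][:,:,::-1]);print(T[:3,3]);P=T@c["tool_from_camera"]
print(rel([.5155,-.118,.116],1.535,T),[onz(c,u,v,.141,P) for u,v in[(240,200),(400,200)]])
```

```text
[ 0.51037266 -0.11904747  0.19915425]
[0.0011, 0.0055, 0.0831, -0.0048, -0.0013, -0.0036] [array([ 0.45784939, -0.10372949,  0.141     ]), array([ 0.55769315, -0.10740244,  0.141     ])]
```

View pics/w10.png

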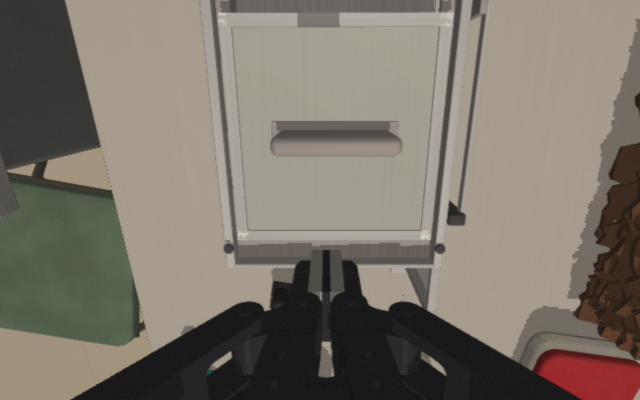

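The fin (336,146) is straight ahead of the closed fingers. I'll descend and push it shut.

Request:
apply_moves(plan=[0, 0.003, 0.03, 0, 0, 0, 0, 0.005, 0.06, 0, 0, 0, 0.001, 0.005, 0.08, 0, 0, 0, 0.01, 0.005, 0.081, 0, 0, 0, 0.018, 0.005, 0.081, 0, 0, 0, 0.026, 0.005, 0.081, 0, 0, 0, 0.034, 0.005, 0.081, 0, 0, 0, 0.044, 0.005, 0.081, 0, 0, 0, 0.054, 0.005, 0.081, 0, 0, 0, 0.064, 0.005, 0.081, 0, 0, 0, 0.074, 0.005, 0.081, 0, 0, 0, 0.084, 0.005, 0.081, 0, 0, 0])

```text
clock: 17.45
eef_pos: [0.5208, -0.0338, 0.1216]
tool_rot: [0.72, 0.694, 0.001, 0.001]
ft_force: [0.8, -3.3, 2.1]
grip_width: -0.0001
```

Request:
apply_moves(plan=[0.01, 0, 0, 0, 0, 0, 0.02, 0, 0, 0, 0, 0, 0.03, 0, 0, 0, 0, 0, 0.04, 0, 0, 0, 0, 0, 0.05, 0, 0, 0, 0, 0, 0.06, 0, 0, 0, 0, 0, 0.07, 0, 0, 0, 0, 0, 0.078, 0, 0, 0, 0, 0, 0.084, 0, 0, 0, 0, 0, 0.088, 0, 0, 0, 0, 0, 0.091, 0, 0, 0, 0, 0, 0.093, 0, 0, 0, 0, 0])

```text
clock: 18.45
eef_pos: [0.5233, 0.0585, 0.1205]
tool_rot: [0.72, 0.694, -0.0, -0.0]
ft_force: [0.9, -3.0, 1.2]
grip_width: -0.0001
```

Request:
apply_moves(plan=[0.003, 0, 0, 0, 0, 0, 0.005, 0, 0, 0, 0, 0, 0.007, 0, 0, 0, 0, 0, 0.008, 0, 0, 0, 0, 0, 0.008, 0, 0, 0, 0, 0])

```text
clock: 18.87
eef_pos: [0.5233, 0.0612, 0.1206]
tool_rot: [0.721, 0.693, -0.004, 0.004]
ft_force: [-0.1, -16.1, 2.8]
grip_width: 0.0
```

The hatch is firm on its stop at y=0.0612 (predicted 0.061) with 16 N. I'll back off, rise and check.

Request:
apply_moves(plan=[0, 0, 0, 0, 0, 0, -0.02, 0, 0, 0, 0, 0, -0.025, 0, -0.03, 0, 0, 0, -0.04, 0, -0.07, 0, 0, 0, -0.08, 0, -0.1, 0, 0, 0, -0.12, 0, -0.11, 0, 0, 0, -0.15, 0, -0.11, 0, 0, 0, -0.16, 0, -0.11, 0, 0, 0, -0.16, 0, -0.11, 0, 0, 0, -0.16, 0, -0.11, 0, 0, 0])

```text
clock: 19.7
eef_pos: [0.5171, -0.0935, 0.23]
tool_rot: [0.721, 0.693, 0.0, -0.001]
ft_force: [0.3, 0.4, -0.9]
grip_width: -0.0002
```

Run:
```python
from h import *
T=toolpose();c=optics.camera("wrist");cv2.imwrite("pics/w11.png",c["pixels"][:,:,::-1]);print(T[:3,3])
t=optics.camera("top");cv2.imwrite("pics/t11.png",cv2.resize(t["pixels"][140:240,225:385,::-1],None,fx=5,fy=5,interpolation=cv2.INTER_CUBIC))
s=optics.camera("side");cv2.imwrite("pics/s11.png",cv2.resize(s["pixels"][100:300,230:430,::-1],None,fx=3,fy=3))
```

```text
[ 0.51711542 -0.09351153  0.22998038]
```

View pics/w11.png

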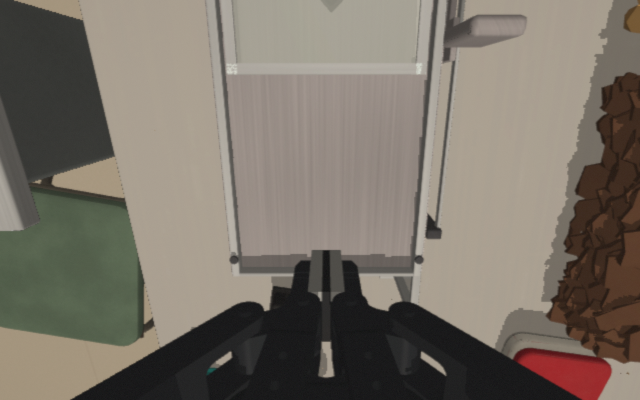

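View pics/t11.png

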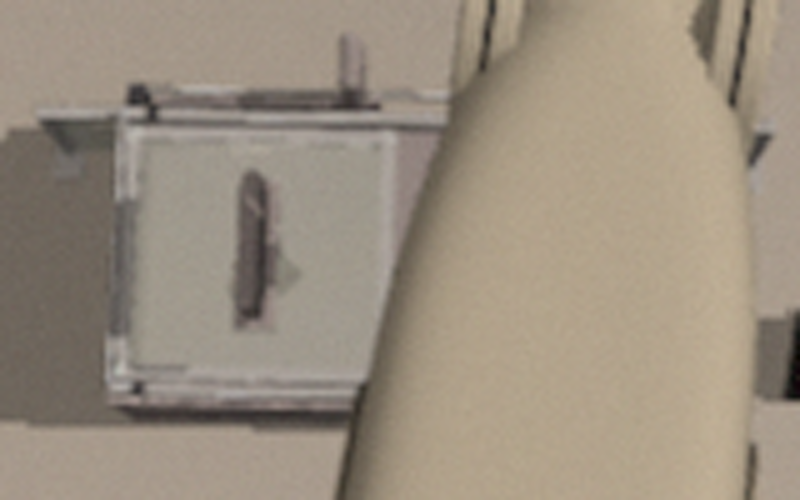

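View pics/s11.png

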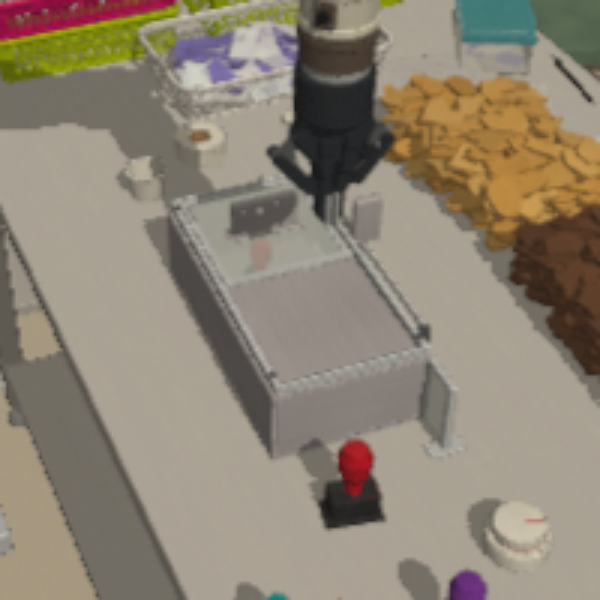

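The hatch fin (250,245) is back where it started. The tab (352,70) is unchanged since I pressed it shut, and the stamp shows upright through the clear hatch at (262,253) in the side crop. The arm is clear, so I'll hand in.

Run:
```python
from h import *
print(bot.job_done())
```

```text
the job is handed in; nothing more can be done
None
```

The date stamp is standing upright in the chamber with both doors shut, and I handed the job in at about 20 s. No verdict was reported.

- **Inner door:** it was about 17 mm ajar. I pushed its tab to the stop, where the force reached 40 N with no further movement, then held it at about 14 N for about half a second.
- **Roof hatch, opening:** I pushed it open by its fin until it stood against its stop at 10.5 N.
- **Stamp:** I chose the smaller red one and left the larger red, purple and turquoise ones. I lowered it until it touched the chamber floor and let go; the picture afterwards showed it upright.
- **Roof hatch, closing:** I pushed it back to its stop at 16 N, within 1 mm of the position I had predicted.

In the last pictures the hatch fin was back at its starting place and the inner door tab had not moved since I pressed it shut. The stamp was visible upright under the hatch and the arm was touching nothing. I saw no contact with the cup, timer or label roll, but I did not measure their positions at the end. No check failed or disagreed.

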